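Tap a stuck mould insert loose

ROBOT

A 6-joint arm with a two-finger parallel gripper is mounted at the origin on the work surface. World frame = base frame: x ahead of the robot, y to its left, z up, the work surface at z = 0. Lengths are in mm, angles in rad, forces in N, time in s.
With the tool pointing down it reaches from about 275 to 1000 mm from the base axis. Payload 8.4 kg.
Tool frame: the origin (TCP) lies midway between the tips of the shut fingers; the grasp point (between the pads) lies 19 mm behind it; z points along the fingers, y is the direction in which the jaws open and shut (so a half turn about z gives the same grasp; the last joint's range is limited). The gripper opens to 85 mm and grips with 20 to 120 N. Pads are 22 mm wide; open, the fingers measure 114 mm over their backs; the gripper's body (76 mm by 85 mm) begins 54 mm behind the grasp point. The pads swing forward as they close: fully open they stand 13 mm farther back than shut.
Start: joints at [1.106, 0.353, 1.633, -0, 1.155, -0.002], TCP at [279.034, 559.257, 231.281] pointing down, gripper open.
Joint ranges: [-2.63, 2.63], [-0.92, 2.1], [0.06, 2.66], [-1.3, 4.44], [0, 2.69], [-3.02, 3.02]. Speed limits (rad/s): [2.22, 2.22, 2.79, 3.14, 3.14, 3.14].

INTERFACE

Orientations are given as [roll, pitch, yaw] about the fixed x, y, z axes, in that order (R = Rz(yaw) Ry(pitch) Rx(roll)).
In Python, from rig import r gives the robot as it stands. The module is installed in compiled form; this text tells all that it offers.
- The arm moves only by the tool drive_tool, never from a script. Its argument "moves" is a list of rows, each a list of 3 entries, a list of its own where there are three numbers: the closure, from 0 (fully open) to 1 (shut), then the shift along the tool's x, y, z in cm, then the turn about the tool's z in degrees. In form: [[claw, [dx, dy, dz], roll], ...]. A call has 1 to 12 rows; each row is the pose to reach, as a shift and turn from the pose measured when the call began, along the tool's axes at that moment; what a row does not reach only later rows make up. A row lasts 1/8 s, in which the tool goes at most 62.5 mm and 10.7 degrees, less where a joint would pass 70% of its speed; a pose out of reach is approached as far as the arm can. A call with a gripper value outside its range is refused whole. The fingers move at their own pace and stop on an object; "grip_force" is the grip in N (left out, the last holds). Time passes only in rows, so rows that repeat a pose let the fingers close. It gives the time, the measured TCP pose, the force and the opening at its end, in the units of the state.
- r.sense(): the state, without advancing time (a new reading comes with each control period).
- r.grab_frame(name): name is "side" or "top" or "wrist"; returns a dict with "color" (400x640x3 uint8, red, green, blue), "fx", "fy", "cx", "cy" (pixels), "D" ([k1, k2, p1, p2, k3] as OpenCV has them; the pictures are not rectified), "pose" (4x4, takes a point from camera to world coordinates); the wrist camera has in their place "hand_eye" (4x4, takes a point from camera to tool coordinates, whose origin is the TCP and whose axes are the flange's). Camera axes: x right, y up, looking along -z (the intrinsics and any distortion apply to the point x, -y, -z); pixel columns grow to the right and rows downward; lengths in mm; the calibration is good to about 2 mm. A picture is of the moment at which its call begins: read the wrist's pose just before it. There is no depth.
- r.sign_off(): hands the job in, once; it reports no verdict.
Trained networks look in the newest picture that a camera, given by its name, has taken for a name from the list of things; names that differ only in an ending like _2 or _b are one class to them, and where a whole thing is asked for, a point or a joint stands for the part that bears it (a point fixed in the world has none). Each returns a list of dicts, best first, with "score" (0 to 1); they miss things now and then, are a little off and sometimes report something else, mostly with a low value. They report only what shows in the picture. A call takes as long as a camera call. They do not tell look-alikes from the thing itself.
- r.outline_of(thing, camera): "mask" (400x640 bool, what is visible of it) and "at" ([column, row] in pixels, amid what is visible of it).
- r.spot_point(thing, camera): "at" ([column, row] in pixels: a listed point, or the origin of a listed thing).
The state is a dict: "clock": time; "qpos": joint angles; "qvel": joint speeds; "joint_efforts": joint torques, N m; "eef_pos": TCP position; "tcp_rot": TCP orientation; "contact_force": force on the tool from outside, world axes, zero at the start; "wrist_torque": the same for the moment, N m; "opening": opening from 0.0 (shut) to 1.0 (fully open).
Only numpy, scipy, OpenCV 4.12 (cv2) and the standard library are available. Lean on these libraries where they do the work, as an engineer would, in place of code of your own. Each camera call takes 0.05 s, during which the arm holds its last target.

TASK

The steel insert is stuck in the small casting-mould bolster. Take the wooden mallet from its cork pad and, with light taps on the insert's two rear lugs in turn, walk the insert forward until it is fully home against both stop dowels; keep it nearly square (never more than 5 degrees askew) and never hit or press it harder than 20 N. Use only the mallet on the insert, stand the mallet upright on its head on the cork pad again, and leave the other things on the bench alone.

Things in the scene. Friction and masses are not known exactly. Their poses are not given: they have to be found in the camera images.
- bolster: Fixed aluminium mould bolster, dark strap on top, 46 mm high, 170 mm wide (y). Origin on the bench under the strap's middle; +x is the way the insert is driven, +y its left. An 8 mm base plate reaches from x = -25 to +70 mm; nothing of the bolster lies behind it. Two steel stop dowels, 12 mm thick, stand at x = 48.5, y = +30 and -30 mm.
- insert_mid (a point): Middle of the steel insert: a block 70 mm long (x), 84 mm wide (y), 24 mm thick (z), its underside 9 mm above the bench, lying through the bolster under the strap, its rear and lugs sticking out behind (-x). Polished and slippery. Each end sits in its own tight guide and stays where it is left. Pushing in the middle takes twice the force needed at one lug.
- lug_left (a point): Left (+y) of the insert's two upright round striking lugs, 18 mm diameter, 24 mm tall, set half into its rear face. Point: on the lug's axis, half-way up, 21 mm above the bench; the lug's rearmost line is 9 mm behind it. Axes are the insert's, x forward; parallel to the bolster's x when square. Lug is at y = +34 mm in the bolster's frame.
- lug_right (a point): Right lug, alike, at y = -34 mm, 68 mm from the left. At the stop both lugs are at x = -27.5 mm in the bolster's frame (home counts from -29.5); each starts 12 to 15 mm behind that. Pushing one lug moves that end alone, at about 11 N plus 1 N at 15 mm/s (more if faster): the insert pivots about the other lug. At the stop it goes solid.
- mallet_mid (a point): Wooden mallet, about 0.2 kg (varies), standing on its head, handle up. Point: on the handle's axis, half-way up the 86 mm, 43 mm above the head's underside; z up the handle, x along the head. Head: 70 mm long (x), 34 mm wide, 32 mm high; flat striking ends 35 mm from the axis. Handle: 22 mm square, from 32 to 86 mm up, sides parallel to the head's.
- rest_pad: Fixed cork pad on which the mallet starts and must end, 120 mm (x) by 100 mm (y), 4 mm thick; origin at the centre of its underside.
- parts_tray: Bystander: loose white divided plastic tray, 100 x 120 mm, 28 mm high; origin at the centre of its underside.
- paint_jar: Bystander: loose small glass jar with grey cap, 44 mm diameter, 55 mm tall; origin at the centre of its underside.
- tape_roll: Bystander: loose brown roll lying flat, 84 mm diameter, 25 mm high; origin at the centre of its underside.
Things that resemble listed ones, but are neither listed nor needed, are in the scene too. Leave any purple or red look-alike of the part that bears mallet_mid alone.

How it is judged:
By the outcome, as a careful person would: the job done as asked, in the order asked, and still so for the second after the job is handed in, with the robot touching nothing.
It also fails if it takes over 72 s, if anything falls off the work surface, if the arm or the gripper's body presses on something with over 40 N, if the wrist force passes 120 N, or if a joint passes its speed limit or range.

## Working session

There is one attempt and no reset: what is moved stays moved. The work goes in short steps, Python scripts to look and compute and a tool call to move; the robot and the scene stay as the last step left them, time stands still between calls to the robot, and variables do not carry over. Pictures are saved under pics/ and viewed, and the job is handed in when it is done.

Besides the shell and the picture viewer there is one more tool, called as name([rows], argument=value, ...), one row to a line, values as JSON. drive_tool: Moves the arm, as the interface text tells. Its arguments: {"type":"object","properties":{"moves":{"type":"array"},"grip_force":{"type":"number"}},"required":["moves"]}

```bash
mkdir -p pics; ls
cat > h.py <<'E'
import numpy as np, cv2
from rig import r
def grab(n):
    s=r.sense(); f=r.grab_frame(n); f['s']=s; return f
def save(f,name): cv2.imwrite('pics/'+name+'.png',f['color'][:,:,::-1])
E
python3 - <<'E'
from h import *
print(r.sense())
for n in ['side','top','wrist']:
    f=grab(n); save(f,n+'0'); print(n,f['fx'],f['cx'],f['cy'],f['D'],f.get('pose',f.get('hand_eye')))
    for t in ['bolster','lug_left','lug_right','insert_mid','mallet_mid','rest_pad','parts_tray','paint_jar','tape_roll']:
        print(t,[(np.round(d['at']),round(d['score'],2)) for d in r.spot_point(t,n)])
print(r.sense()['clock'])
E
```

```text
pics
{'clock': 0.0, 'qpos': array([ 1.10562777e+00,  3.53659704e-01,  1.63411564e+00,  2.04542789e-05,
        1.15516803e+00, -2.41447194e-03]), 'qvel': array([ 4.07862883e-05,  1.58956105e-03, -1.61185245e-03,  1.30732902e-03,
        1.28755214e-03,  6.72976447e-04]), 'joint_efforts': array([-3.76557262e-03, -6.05278659e+01, -3.42047095e+01, -5.68002622e-05,
        9.59426514e-03,  8.03983312e-05]), 'eef_pos': array([278.80717885, 558.8587591 , 230.56236145]), 'tcp_rot': array([-3.14024198e+00, -2.19629105e-05,  2.67883028e+00]), 'contact_force': array([ 0.67965627, -0.18577267, -0.44919359]), 'wrist_torque': array([ 0.00311531, -0.01712496, -0.00569546]), 'opening': 1.0008406473632279}
side 486.1998667110869 319.46510182563287 210.94925645096356 [0.035169 0.       0.       0.       0.      ] [[ 9.08162924e-01  2.35826959e-01 -3.45869554e-01  6.97936807e+01]
 [-4.18616378e-01  5.10315001e-01 -7.51224952e-01 -1.06218295e+03]
 [-6.56674553e-04  8.27021309e-01  5.62170191e-01  8.33540288e+02]
 [ 0.00000000e+00  0.00000000e+00  0.00000000e+00  1.00000000e+00]]
bolster [(array([337., 
[... 1127 characters left out ...]
), 0.81), (array([303., 195.]), 0.22)]
parts_tray [(array([194., 237.]), 0.83), (array([311., 177.]), 0.33)]
paint_jar [(array([191., 140.]), 0.84)]
tape_roll [(array([402., 127.]), 0.82)]
wrist 336.51605665307454 318.2267476434928 199.5977606326784 [-0.03956171  0.          0.          0.          0.        ] [[ 7.96896225e-04  9.62969204e-01  2.69610231e-01  6.85018871e+01]
 [ 9.99999246e-01 -1.01919855e-03  6.84548187e-04  8.80960161e-01]
 [ 9.33985180e-04  2.69609482e-01 -9.62969291e-01 -1.42874852e+02]
 [ 0.00000000e+00  0.00000000e+00  0.00000000e+00  1.00000000e+00]]
bolster []
lug_left []
lug_right []
insert_mid []
mallet_mid []
rest_pad []
parts_tray []
paint_jar []
tape_roll []
1.5
```

View pics/side0.png

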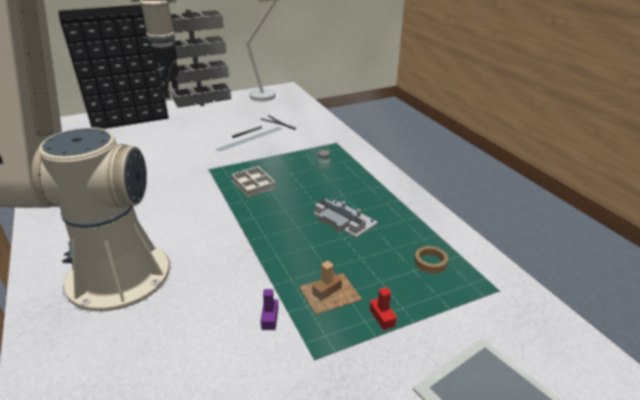

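View pics/top0.png

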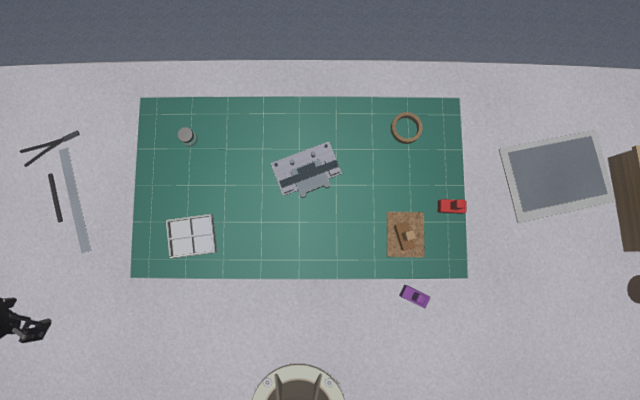

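```bash
cat >> h.py <<'E'
from scipy.spatial.transform import Rotation as R
def Tt(s):
    T=np.eye(4); T[:3,:3]=R.from_euler('xyz',s['tcp_rot']).as_matrix(); T[:3,3]=s['eef_pos']; return T
def campose(f): return f['pose'] if 'pose' in f else Tt(f['s'])@f['hand_eye']
def K(f): return np.array([[f['fx'],0,f['cx']],[0,f['fy'],f['cy']],[0,0,1.]])
def px2w(f,px,z):
    px=np.array(px,float).reshape(-1,1,2)
    u=cv2.undistortPoints(px,K(f),np.array(f['D']))[:,0]
    d=np.c_[u[:,0],-u[:,1],-np.ones(len(u))]; P=campose(f); d=d@P[:3,:3].T; o=P[:3,3]
    return o+d*((z-o[2])/d[:,2])[:,None]
def w2px(f,X):
    X=np.atleast_2d(np.array(X,float)); P=np.linalg.inv(campose(f)); c=X@P[:3,:3].T+P[:3,3]
    c=c*[1,-1,-1]
    return cv2.projectPoints(c,np.zeros(3),np.zeros(3),K(f),np.array(f['D']))[0][:,0]
E
python3 - <<'E'
from h import *
top=grab('top'); side=grab('side')
for t,a,b,z in [('bolster',(309,177),(337,224),0),('lugL',(303,194),(322,216),21),('lugR',(326,181),(339,230),21),('ins',(309,176),(339,218),21),('mallet',(407,233),(326,275),47),('pad',(405,235),(333,293),0),('tape',(402,127),(430,264),0),('jar',(191,140),(324,168),0),('tray',(194,237),(252,186),0)]:
    print(t,px2w(top,a,z)[0].round(),px2w(side,b,z)[0].round())
c=cv2.resize(top['color'][110:270,250:480],None,fx=3.4,fy=3.4,interpolation=cv2.INTER_CUBIC)
cv2.imwrite('pics/topc.png',c[:,:,::-1])
E
```

```text
bolster [611. -27.   0.] [601. -32.   0.]
lugL [562. -11.  21.] [565.  -3.  21.]
lugR [597. -72.  21.] [580. -86.  21.]
ins [610. -27.  21.] [606. -33.  21.]
mallet [ 458. -278.   47.] [ 453. -267.   47.]
pad [ 455. -284.    0.] [ 463. -286.    0.]
tape [ 752. -284.    0.] [ 742. -295.    0.]
jar [715. 298.   0.] [709. 288.   0.]
tray [449. 280.   0.] [442. 278.   0.]
```

View pics/topc.png

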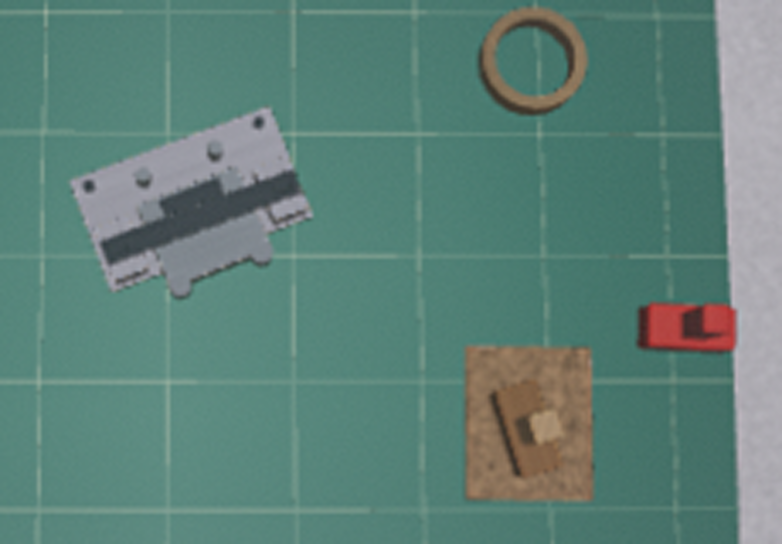

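```bash
cat >> h.py <<'E'
def go(x,y,z,yaw,s=None):
    "shift in tool axes, cm, and turn deg"
    s=s or r.sense(); T=Tt(s); d=T[:3,:3].T@(np.array([x,y,z])-T[:3,3])/10
    w=R.from_euler('z',yaw,degrees=True)*R.from_euler('x',180,degrees=True)
    rel=(R.from_matrix(T[:3,:3]).inv()*w).as_rotvec(degrees=True)
    print('t',round(s['clock'],2),'pos',s['eef_pos'].round(1),'rpy',np.degrees(s['tcp_rot']).round(1),'F',s['contact_force'].round(1)); print('shift',d.round(3),'rotvec',rel.round(2))
E
python3 - <<'E'
from h import *
go(590,-90,160,110)
E
```

```text
t 1.6 pos [279.  559.3 231.3] rpy [-180.    -0.   153.5] F [ 0.5  0.2 -0.1]
shift [-56.813 -44.212   7.128] rotvec [-0.    0.   43.48]
```

drive_tool([
  [0,[-56.8,-44.2,7.1],43.5],
  [0,[-56.8,-44.2,7.1],43.5],
  [0,[-56.8,-44.2,7.1],43.5],
  [0,[-56.8,-44.2,7.1],43.5],
  [0,[-56.8,-44.2,7.1],43.5],
  [0,[-56.8,-44.2,7.1],43.5],
  [0,[-56.8,-44.2,7.1],43.5],
  [0,[-56.8,-44.2,7.1],43.5],
  [0,[-56.8,-44.2,7.1],43.5],
  [0,[-56.8,-44.2,7.1],43.5],
  [0,[-56.8,-44.2,7.1],43.5],
  [0,[-56.8,-44.2,7.1],43.5],
])

```text
clock: 3.1
eef_pos: [590.9, -92.7, 160.1]
tcp_rot: [3.141, 0.001, 1.918]
contact_force: [-0.1, 0.4, 0.4]
opening: 1.001
```

Run:
```python
from h import *
f=grab('wrist'); save(f,'w1')
np.save('w1.npy',f,allow_pickle=True)
for t,z in [('bolster',0),('lug_left',21),('lug_right',21),('insert_mid',21),('rest_pad',0),('mallet_mid',47)]:
    for d in r.spot_point(t,'wrist')[:2]: print(t,np.round(d['at'],1),round(d['score'],2),px2w(f,d['at'],z)[0].round(1))
go(458,-275,130,107)
```

```text
bolster [371.8 120.1] 0.92 [616.3 -23.4   0. ]
lug_left [317.5  82. ] 0.75 [561.1 -10.9  21. ]
lug_right [323.7 165.8] 0.8 [589.  -72.6  21. ]
lug_right [317.9  80.9] 0.53 [561.1 -10.   21. ]
insert_mid [364.4 122.6] 0.77 [608.  -27.6  21. ]
mallet_mid [106.7 331.5] 0.74 [ 453.6 -278.3   47. ]
t 3.45 pos [589.5 -88.7 160.4] rpy [-180.   -0.  110.] F [ 0.  -0.5 -1. ]
shift [-12.993 -18.737   3.039] rotvec [-0.01 -0.02  3.04]
```

View pics/w1.png

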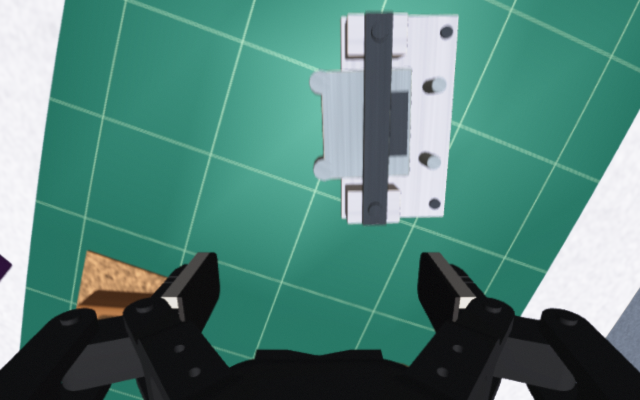

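Run:
```python
from h import *
f=np.load('w1.npy',allow_pickle=True).item(); print(f['s']['eef_pos'],f['s']['qvel'].round(3))
c=cv2.resize(f['color'][0:236,290:480],None,fx=2.5,fy=2.5,interpolation=cv2.INTER_CUBIC)
cv2.imwrite('pics/w1c.png',c[:,:,::-1])
```

```text
[590.93154647 -92.72681882 160.05253445] [-0.38   0.245 -0.303  0.011  0.069 -0.386]
```

View pics/w1c.png

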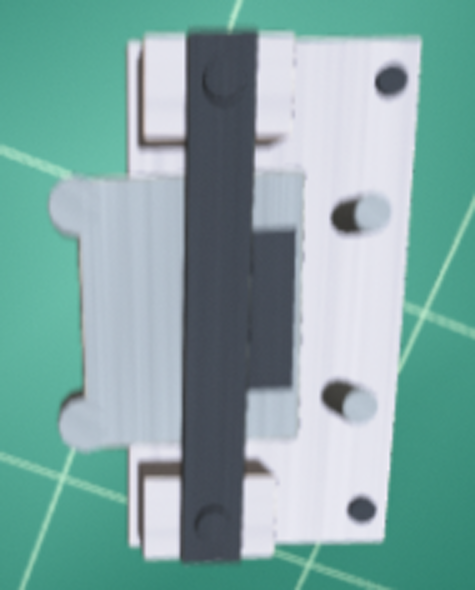

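Run:
```python
from h import *
f=grab('wrist'); np.save('w2.npy',f,allow_pickle=True); print(f['s']['eef_pos'],f['s']['qvel'].round(3))
c=cv2.resize(f['color'][0:200,290:480],None,fx=3,fy=3,interpolation=cv2.INTER_CUBIC)
cv2.imwrite('pics/w2c.png',c[:,:,::-1])
c=cv2.resize(f['color'][0:236,290:480],None,fx=2.5,fy=2.5,interpolation=cv2.INTER_CUBIC)
cv2.imwrite('pics/w2d.png',c[:,:,::-1])
```

```text
[589.49819115 -88.73245868 160.39930789] [ 0.006 -0.004 -0.002 -0.001 -0.002 -0.002]
```

View pics/w2d.png

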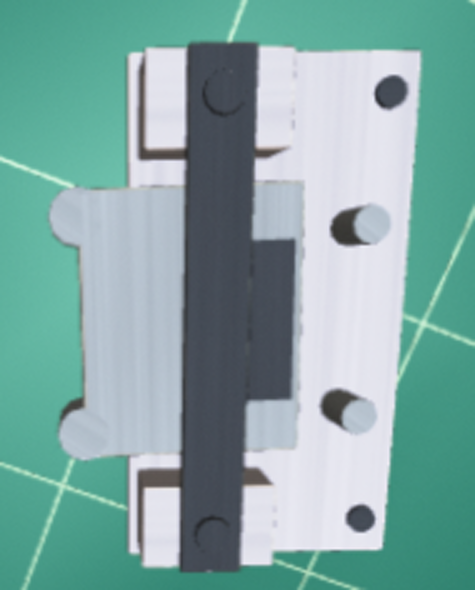

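```bash
cat > fit.py <<'E'
from h import *
from scipy.optimize import least_squares
def bw(p,X):
    c,s=np.cos(p[2]),np.sin(p[2]); X=np.atleast_2d(X).astype(float)
    return np.c_[p[0]+c*X[:,0]-s*X[:,1],p[1]+s*X[:,0]+c*X[:,1],X[:,2]]
if __name__=='__main__':
    f=np.load('w2.npy',allow_pickle=True).item()
    obs=np.array([(421,51),(384,549),(128,52),(130,550)])/2.5+[290,0]
    M=np.array([(70,85,8),(70,-85,8),(-25,85,8),(-25,-85,8)])
    g=lambda p:(w2px(f,bw(p,M))-obs).ravel()
    s=least_squares(g,[610,-30,.35]); p=s.x; print(p[:2],np.degrees(p[2]),s.fun.round(1))
    np.save('bol.npy',p)
    cc,ss=np.cos(p[2]),np.sin(p[2])
    def tob(w): d=w[:2]-p[:2]; return np.array([cc*d[0]+ss*d[1],-ss*d[0]+cc*d[1]])
    for n,q in [('Lrear',(49,217)),('Rrear',(58,432)),('straps',(222,43)),('strape',(210,571))]:
        z=46 if n[0]=='s' else 33
        print(n,tob(px2w(f,np.array(q)/2.5+[290,0],z)[0]).round(1))
    for n,q,z in [('Lnet',(0,0),21)]:
        pass
    for t in ['lug_left','lug_right','insert_mid','bolster']:
        for d in r.spot_point(t,'wrist')[:1]: print(t,tob(px2w(f,d['at'],0 if t=='bolster' else 21)[0]).round(1),px2w(f,d['at'],0 if t=='bolster' else 21)[0].round(1))
E
python3 fit.py
```

```text
[614.70943402 -25.63049405] 21.180977213517913 [ 0.6 -0.9 -0.2 -0.1  0.  -0.1 -0.5  1.5]
Lrear [-51.   33.3]
Rrear [-49.8 -33.7]
straps [-1.3 78.4]
strape [ -1.1 -78.1]
lug_left [-43.3  32.5] [562.6 -11.   21. ]
lug_right [-42.4 -32.2] [586.9 -71.   21. ]
insert_mid [-7.3  2.5] [607.  -25.9  21. ]
bolster [-0.2 -2.2] [615.3 -27.8   0. ]
```

Run:
```python
from h import *
go(466,-310,150,107)
```

```text
t 3.7 pos [589.9 -89.2 160.5] rpy [180.   0. 110.] F [-0.   0.7  0.5]
shift [-16.499 -19.212   1.052] rotvec [0.02 0.01 3.04]
```

drive_tool([
  [0,[-16.5,-19.2,1.0],3],
  [0,[-16.5,-19.2,1.0],3],
  [0,[-16.5,-19.2,1.0],3],
  [0,[-16.5,-19.2,1.0],3],
  [0,[-16.5,-19.2,1.0],3],
  [0,[-16.5,-19.2,1.0],3],
  [0,[-16.5,-19.2,1.0],3],
])

```text
clock: 4.58
eef_pos: [466.8, -308.8, 150.6]
tcp_rot: [3.141, 0.0, 1.87]
contact_force: [-0.0, 0.8, 0.6]
opening: 1.001
```

Run:
```python
from h import *
f=grab('wrist'); np.save('m1.npy',f,allow_pickle=True); save(f,'m1'); print(f['s']['eef_pos'],f['s']['qvel'].round(3))
for t,z in [('rest_pad',0),('mallet_mid',47)]:
    for d in r.spot_point(t,'wrist')[:2]: print(t,np.round(d['at'],1),round(d['score'],2),px2w(f,d['at'],z)[0].round(1))
```

```text
[ 466.80213803 -308.8331684   150.56984558] [ 0.008  0.002  0.    -0.004 -0.    -0.002]
mallet_mid [100.3 122.9] 0.7 [ 298.5 -300.2   47. ]
mallet_mid [314.1 153.9] 0.67 [ 454.  -276.5   47. ]
```

View pics/m1.png

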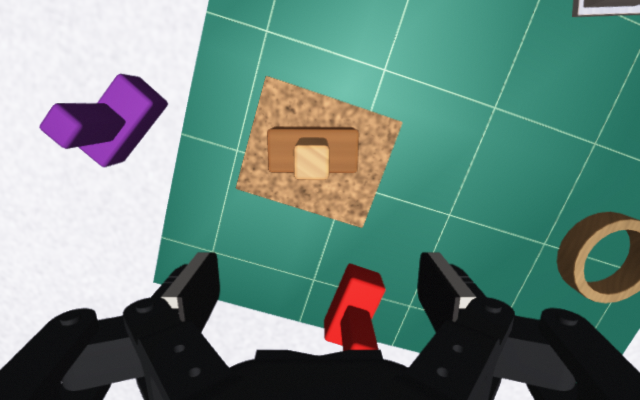

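Run:
```python
from h import *
f=np.load('m1.npy',allow_pickle=True).item()
h=px2w(f,[(295,145),(329,145),(329,180),(295,180)],90); print('handle',h.mean(0).round(1),h.round(1)[:,:2].tolist())
h=px2w(f,[(268,172),(358,172)],36); print('head lower edge',h.round(1)[:,:2].tolist(),h.mean(0), np.linalg.norm(h[1]-h[0]))
p=px2w(f,[(265,76),(402,122),(363,228),(236,188)],4); print('pad',p.mean(0),p.round(1)[:,:2].tolist())
c=cv2.resize(f['color'][60:240,220:420],None,fx=3.5,fy=3.5,interpolation=cv2.INTER_CUBIC)
cv2.imwrite('pics/m1c.png',c[:,:,::-1])
```

```text
handle [ 453.1 -276.1   90. ] [[440.2, -268.8], [459.8, -262.8], [466.3, -283.3], [446.2, -289.5]]
head lower edge [[424.2, -302.0], [491.1, -281.4]] [ 457.65964825 -291.67677688   36.        ] 69.97185309907282
pad [ 458.13705201 -283.39322368    4.        ] [[398.5, -233.2], [518.2, -234.6], [517.9, -334.1], [397.9, -331.7]]
```

View pics/m1c.png

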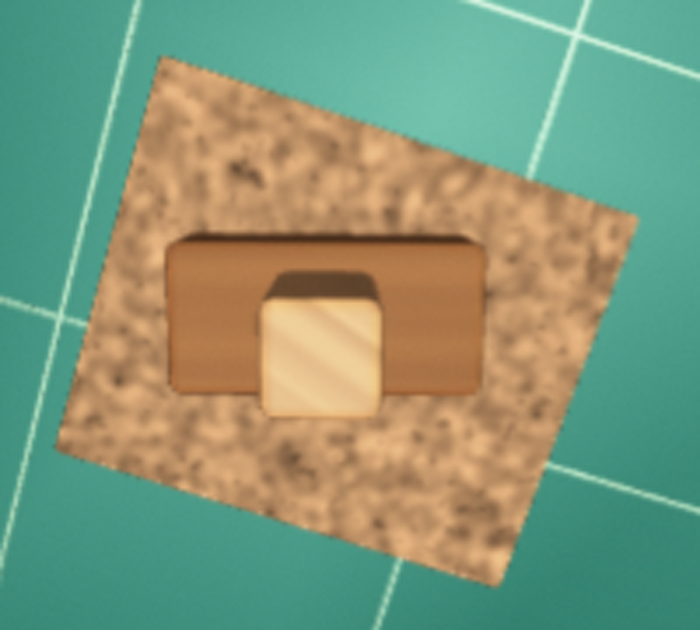

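Run:
```python
from h import *
go(453,-276,47,107.1)
```

```text
t 4.72 pos [ 466.8 -308.9  150.5] rpy [180.    0.  107.1] F [ 0.3  0.3 -1. ]
shift [ 3.548 -0.349 10.351] rotvec [0.02 0.   0.05]
```

drive_tool([
  [0,[3.55,-0.35,2],0],
  [0,[3.55,-0.35,5],0],
  [0,[3.55,-0.35,8],0],
  [0,[3.55,-0.35,10.35],0],
  [0,[3.55,-0.35,10.35],0],
  [0.5,[3.55,-0.35,10.35],0],
  [1,[3.55,-0.35,10.35],0],
  [1,[3.55,-0.35,10.35],0],
  [1,[3.55,-0.35,10.35],0],
  [1,[3.55,-0.35,10.35],0],
], grip_force=100)

```text
clock: 5.98
eef_pos: [453.2, -276.3, 47.7]
tcp_rot: [3.141, 0.001, 1.87]
contact_force: [-1.6, 0.5, 6.1]
opening: 0.246
```

Run:
```python
from h import *
f=grab('wrist'); save(f,'g1'); s=r.sense(); print(s['opening'],s['contact_force'])
go(453,-276,47,107.1)
```

```text
0.24179977093357394 [-1.74406786  0.24261133  6.56810073]
t 6.03 pos [ 453.2 -276.2   47.7] rpy [179.9   0.  107.1] F [-1.7  0.2  6.6]
shift [ 0.03  -0.016  0.066] rotvec [0.05 0.04 0.04]
```

View pics/g1.png

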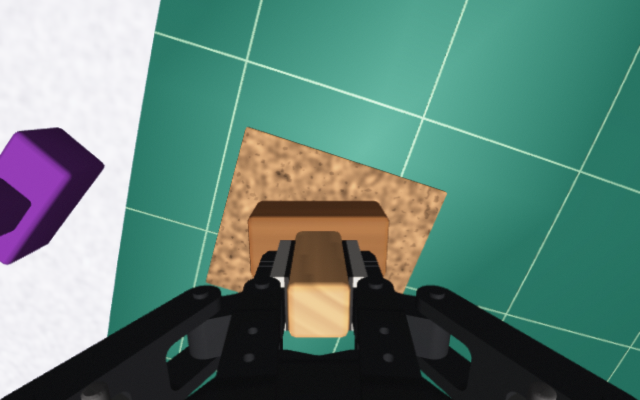

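```bash
cat >> h.py <<'E'
B=np.array([613.6,-26.0]); YB=21.2
def b2w(x,y):
    c,s=np.cos(np.radians(YB)),np.sin(np.radians(YB)); return B[0]+c*x-s*y,B[1]+s*x+c*y
def w2b(w):
    c,s=np.cos(np.radians(YB)),np.sin(np.radians(YB)); d=np.array(w)[:2]-B; return np.array([c*d[0]+s*d[1],-s*d[0]+c*d[1]])
E
python3 - <<'E'
from h import *
go(*b2w(-105,34),70,111.2)
E
```

```text
t 6.03 pos [ 453.2 -276.2   47.7] rpy [179.9   0.  107.1] F [-1.7  0.2  6.6]
shift [21.834 11.986 -2.238] rotvec [ 0.05  0.04 -4.06]
```

drive_tool([
  [1,[0,0,-1.0],0],
  [1,[0,0,-3],0],
  [1,[2,1,-3.5],0],
  [1,[7,4,-3.5],-1],
  [1,[12,7,-3],-2],
  [1,[17,10,-3],-4],
  [1,[21.8,12,-2.3],-4.1],
  [1,[21.8,12,-2.3],-4.1],
  [1,[21.8,12,-2.3],-4.1],
])

```text
clock: 7.15
eef_pos: [503.7, -32.6, 70.9]
tcp_rot: [3.141, 0.001, 1.943]
contact_force: [0.8, -0.7, -2.4]
opening: 0.244
```

Run:
```python
from h import *
f=grab('wrist'); save(f,'g2'); np.save('g2.npy',f,allow_pickle=True); print(r.sense()['opening'],f['s']['qvel'].round(3))
s=f['s']; print(w2b(s['eef_pos']))
go(*b2w(-95,34),49.7,111.2)
```

```text
0.24451022163617295 [-0.028 -0.    -0.002 -0.001 -0.004 -0.001]
[-104.86722628   33.63448642]
t 7.2 pos [503.7 -33.1  70.9] rpy [1.799e+02 1.000e-01 1.112e+02] F [ 0.2 -0.2 -2.4]
shift [0.093 1.004 2.123] rotvec [0.05 0.06 0.03]
```

View pics/g2.png

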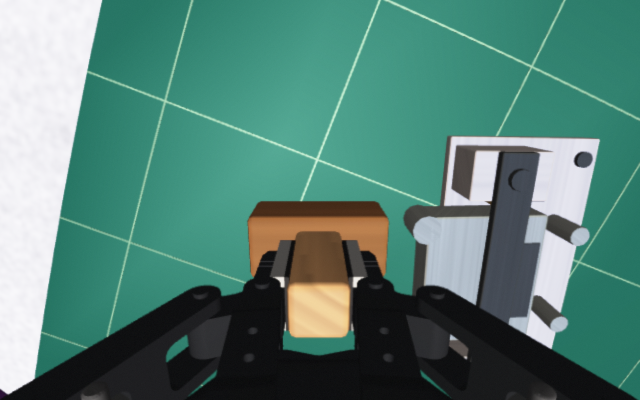

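Run:
```python
from h import *
f=np.load('g2.npy',allow_pickle=True).item()
c=cv2.resize(f['color'][120:360,370:610],None,fx=2.5,fy=2.5,interpolation=cv2.INTER_CUBIC)
cv2.imwrite('pics/g2c.png',c[:,:,::-1])
```

```text
(no output)
```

View pics/g2c.png

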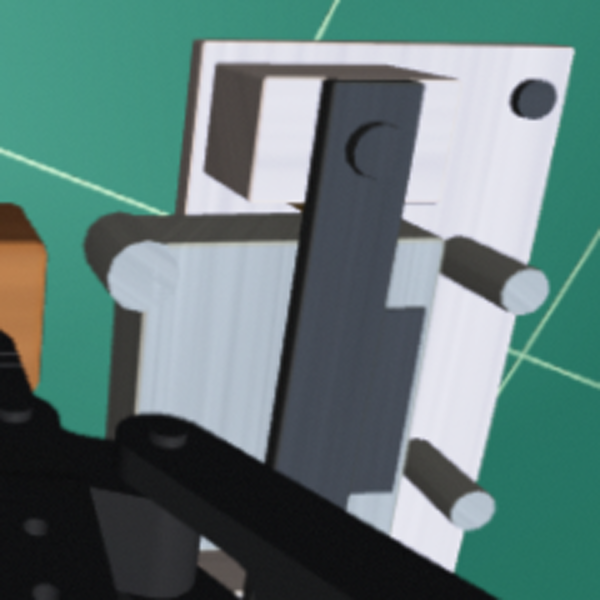

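Run:
```python
from h import *
f=np.load('g2.npy',allow_pickle=True).item()
q=lambda a:(a[0]/2.5+370,a[1]/2.5+120)
for n,a,z in [('lug rear',(108,278),33),('lug ctr',(146,276),33),('plate RL',(204,41),8),('plate FL',(573,48),8),('strapend L rear',(322,80),46),('strapend L front',(424,86),46),('mallet face L',(45,240),59.2),('face top',(388,1),0)]:
    w=px2w(f,q(a),z)[0]; print(n,w.round(1),w2b(w).round(1))
P=[(388,216),(388,270)]
for z in (59.2,):
    for a in P: print(w2b(px2w(f,a,z)[0]).round(1))
```

```text
lug rear [555.2 -13.1  33. ] [-49.8  33.1]
lug ctr [563.2  -9.5  33. ] [-41.   33.6]
plate RL [561.   44.7   8. ] [-23.5  85. ]
plate FL [648.8  78.2   8. ] [70.5 84.4]
strapend L rear [571.8  44.4  46. ] [-13.5  80.7]
strapend L front [592.2  51.2  46. ] [ 7.9 79.7]
mallet face L [529.2  -3.9  59.2] [-70.7  51.1]
face top [603.3  71.6   0. ] [25.7 94.7]
[-70.7  51.1]
[-68.9  22.1]
```

drive_tool([
  [1,[0.1,0,1],0],
  [1,[0.1,0.2,2.1],0],
  [1,[0.1,0.8,2.1],0],
  [1,[0.1,1.4,2.1],0],
  [1,[0.1,1.6,2.1],0],
  [1,[0.1,1.7,2.1],0],
  [1,[0.1,1.8,2.1],0],
  [1,[0.1,1.9,2.1],0],
  [1,[0.1,2.0,2.1],0],
  [1,[0.1,2.1,2.1],0],
])

```text
clock: 8.45
eef_pos: [521.6, -24.8, 49.6]
tcp_rot: [-3.14, 0.0, 1.942]
contact_force: [-5.6, -1.9, -0.3]
opening: 0.247
```

```bash
cat > st.py <<'E'
from h import *
s=r.sense(); print(round(s['clock'],2),'b',w2b(s['eef_pos']).round(2),'z',s['eef_pos'][2].round(1),'Fb',(R.from_euler('z',-YB,degrees=True).apply(s['contact_force'])).round(1),'rpy',np.degrees(s['tcp_rot']).round(2),'M',s['wrist_torque'].round(2))
E
python3 st.py
```

```text
8.45 b [-85.3   34.38] z 49.6 Fb [-5.9  0.3 -0.3] rpy [-1.7991e+02  2.0000e-02  1.1124e+02] M [-0.61  1.09 -0.03]
```

drive_tool([
  [1,[0,0.05,0],0],
  [1,[0,0.15,0],0],
  [1,[0,0.25,0],0],
  [1,[0,0.35,0],0],
])

```text
clock: 8.95
eef_pos: [521.9, -23.9, 48.9]
tcp_rot: [-3.134, -0.001, 1.942]
contact_force: [-10.4, -4.2, 1.5]
opening: 0.247
```

```bash
python3 st.py
```

```text
8.95 b [-84.75  35.1 ] z 48.9 Fb [-11.2  -0.1   1.5] rpy [-1.7958e+02 -8.0000e-02  1.1126e+02] M [-0.95  1.9  -0.08]
```

drive_tool([
  [1,[-0.05,0.2,0],0],
  [1,[-0.05,0.3,0],0],
  [1,[-0.05,0.4,0],0],
  [1,[-0.05,0.5,0],0],
  [1,[-0.05,0.55,0],0],
  [1,[-0.05,0.55,0],0],
])

```text
clock: 9.7
eef_pos: [523.6, -22.6, 47.9]
tcp_rot: [-3.128, -0.004, 1.942]
contact_force: [-10.9, -4.4, 0.7]
opening: 0.244
```

```bash
python3 st.py
```

```text
9.7 b [-82.64  35.68] z 47.9 Fb [-11.7  -0.2   0.7] rpy [-179.2    -0.21  111.27] M [-0.57  1.94  0.03]
```

drive_tool([
  [1,[0,-0.4,-0.1],0],
  [1,[-0.5,-0.9,-0.18],0],
  [1,[-4,-0.9,-0.18],0],
  [1,[-6.97,-0.9,-0.18],0],
  [1,[-6.97,-0.9,-0.18],0],
])

```text
clock: 10.32
eef_pos: [542.3, -92.7, 50.1]
tcp_rot: [-3.13, -0.002, 1.94]
contact_force: [0.2, 0.7, -1.7]
opening: 0.246
```

```bash
python3 st.py
python3 - <<'E'
from h import *
f=grab('wrist'); save(f,'g3'); np.save('g3.npy',f,allow_pickle=True)
c=cv2.resize(f['color'][100:400,340:640],None,fx=2,fy=2,interpolation=cv2.INTER_CUBIC)
cv2.imwrite('pics/g3c.png',c[:,:,::-1])
E
```

```text
10.32 b [-90.62 -36.45] z 50.1 Fb [ 0.5  0.6 -1.7] rpy [-1.7935e+02 -1.2000e-01  1.1115e+02] M [0.03 0.01 0.05]
```

View pics/g3.png

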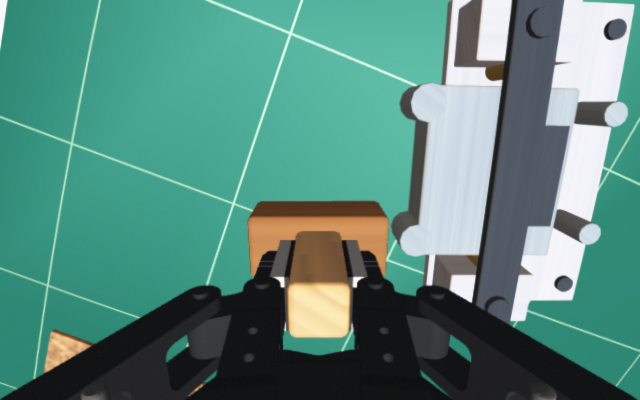

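Run:
```python
from h import *
f=np.load('g3.npy',allow_pickle=True).item()
c=cv2.resize(f['color'][70:270,385:465],None,fx=3,fy=3,interpolation=cv2.INTER_CUBIC)
cv2.imwrite('pics/g3d.png',c[:,:,::-1])
```

```text
(no output)
```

View pics/g3d.png

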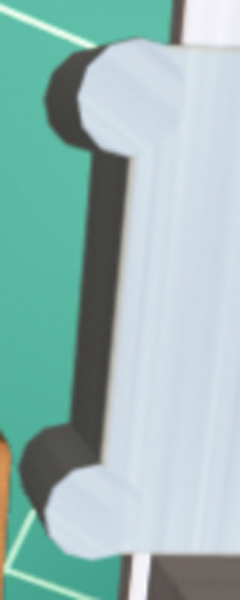

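Run:
```python
from h import *
f=np.load('g3.npy',allow_pickle=True).item()
q=lambda a:(a[0]/3+385,a[1]/3+70)
for n,a in [('L rear',(79,98)),('L ctr',(136,98)),('R rear',(44,513)),('R ctr',(92,512))]:
    print(n,w2b(px2w(f,q(a),33)[0]).round(1))
# plate front edge etc: rear-left? screw heads, strap
for n,a,z in [('plate FL',(634,5),8),('plate FR',(572,300),8)]: print(n,w2b(px2w(f,a,z)[0]).round(1))
```

```text
L rear [-47.7  34. ]
L ctr [-39.  34.]
R rear [-48.7 -34.1]
R ctr [-40.6 -33.9]
plate FL [70.4 84.4]
plate FR [ 70.5 -84.9]
```

```bash
python3 st.py
```

```text
10.38 b [-91.21 -35.11] z 49.8 Fb [-0.1  0.5 -3.4] rpy [-179.27   -0.18  111.17] M [-0.01  0.02 -0.03]
```

drive_tool([
  [1,[0.1,0.5,0],0],
  [1,[0.1,0.7,0],0],
  [1,[0.1,0.9,0],0],
  [1,[0.1,1.1,0],0],
  [1,[0.1,1.3,0],0],
  [1,[0.1,1.45,0],0],
  [1,[0.1,1.45,0],0],
  [1,[0.1,1.45,0],0],
])

```text
clock: 11.38
eef_pos: [550.6, -85.6, 48.5]
tcp_rot: [-3.122, -0.006, 1.941]
contact_force: [-8.9, -6.4, -0.7]
opening: 0.244
```

```bash
python3 st.py
```

```text
11.38 b [-80.31 -32.75] z 48.5 Fb [-10.6  -2.7  -0.7] rpy [-178.86   -0.32  111.23] M [-1.12  1.76 -0.04]
```

drive_tool([
  [1,[0,-0.4,-0.1],0],
  [1,[0.5,-0.9,-0.12],0],
  [1,[4,-0.9,-0.12],0],
  [1,[6.7,-0.9,-0.12],0],
  [1,[6.7,-0.9,-0.12],0],
  [1,[6.7,-0.9,-0.12],0],
])

```text
clock: 12.12
eef_pos: [518.6, -26.4, 50.5]
tcp_rot: [-3.123, -0.005, 1.942]
contact_force: [-0.1, -0.0, -2.5]
opening: 0.246
```

```bash
python3 st.py
```

```text
12.12 b [-88.7   33.97] z 50.5 Fb [-0.1  0.  -2.5] rpy [-178.93   -0.28  111.27] M [-0.03 -0.    0.01]
```

drive_tool([
  [1,[0,0.4,0.05],0],
  [1,[0,0.6,0.05],0],
  [1,[0,0.8,0.05],0],
  [1,[0,1.0,0.05],0],
  [1,[0,1.2,0.05],0],
  [1,[0,1.4,0.05],0],
  [1,[0,1.45,0.05],0],
  [1,[0,1.45,0.05],0],
])

```text
clock: 13.12
eef_pos: [527.8, -21.6, 48.5]
tcp_rot: [-3.115, -0.008, 1.942]
contact_force: [-10.7, -2.8, 1.6]
opening: 0.244
```

```bash
python3 st.py
```

```text
13.12 b [-78.44  35.16] z 48.5 Fb [-11.    1.3   1.6] rpy [-178.45   -0.46  111.27] M [-0.52  2.02  0.04]
```

drive_tool([
  [1,[0,-0.4,-0.1],0],
  [1,[-0.5,-0.9,-0.15],0],
  [1,[-4,-0.9,-0.15],0],
  [1,[-6.9,-0.9,-0.15],0],
  [1,[-6.9,-0.9,-0.15],0],
  [1,[-6.9,-0.9,-0.15],0],
])

```text
clock: 13.88
eef_pos: [544.3, -89.2, 49.7]
tcp_rot: [-3.115, -0.008, 1.941]
contact_force: [0.1, -0.4, -2.2]
opening: 0.238
```

```bash
python3 st.py
cat > look.py <<'E'
import sys
from h import *
n=sys.argv[1]
f=grab('wrist'); save(f,n); np.save(n+'.npy',f,allow_pickle=True)
s=f['s']
p=w2px(f,[[*b2w(-38,34),33],[*b2w(-38,-34),33]]).astype(int); print(p)
u0=max(0,p[:,0].min()-40); v0=max(0,p[:,1].min()-30)
c=cv2.resize(f['color'][v0:v0+195,u0:u0+120],None,fx=3,fy=3,interpolation=cv2.INTER_CUBIC)
cv2.imwrite('pics/'+n+'c.png',c[:,:,::-1]); print('origin',u0,v0)
E
python3 look.py g4
```

```text
13.88 b [-87.45 -33.84] z 49.7 Fb [-0.  -0.4 -2.2] rpy [-178.46   -0.46  111.22] M [ 0.03 -0.02  0.02]
[[426 108]
 [415 246]]
origin 375 78
```

View pics/g4c.png

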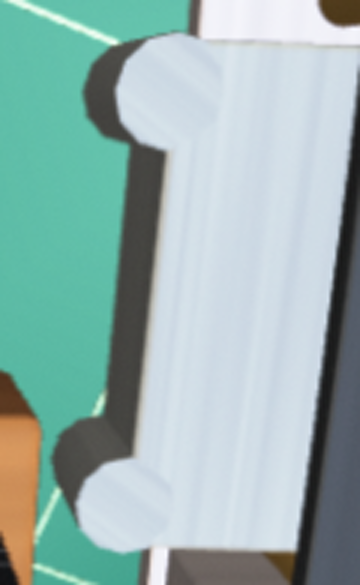

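```bash
cat > pick.py <<'E'
import sys
from h import *
n,u0,v0=sys.argv[1],int(sys.argv[2]),int(sys.argv[3])
f=np.load(n+'.npy',allow_pickle=True).item()
a=list(map(float,sys.argv[4:]))
for i in range(0,len(a),2): print(w2b(px2w(f,(a[i]/3+u0,a[i+1]/3+v0),33)[0]).round(1))
E
python3 pick.py g4 375 78 115 92 172 92 76 505 122 506
```

```text
[-43.9  34.1]
[-35.2  34.2]
[-45.5 -33.9]
[-37.7 -34. ]
```

drive_tool([
  [1,[0,0.5,0],0],
  [1,[0,0.7,0],0],
  [1,[0,0.9,0],0],
  [1,[0,1.1,0],0],
  [1,[0,1.3,0],0],
  [1,[0,1.45,0],0],
  [1,[0,1.45,0],0],
  [1,[0,0.8,0],0],
  [1,[0,0.1,0],0],
  [1,[4,0.1,0],0],
  [1,[6.8,0.1,0],0],
  [1,[6.8,0.1,0],0],
])

```text
clock: 15.42
eef_pos: [519.7, -23.7, 50.4]
tcp_rot: [-3.115, -0.008, 1.944]
contact_force: [-0.3, 0.4, -2.4]
opening: 0.248
```

```bash
python3 st.py
```

```text
15.43 b [-86.68  36.07] z 50.4 Fb [-0.1  0.5 -2.4] rpy [-178.45   -0.49  111.37] M [-0.06 -0.05 -0.03]
```

drive_tool([
  [1,[-0.15,0.5,0],0],
  [1,[-0.15,0.8,0],0],
  [1,[-0.15,1.0,0],0],
  [1,[-0.15,1.2,0],0],
  [1,[-0.15,1.4,0],0],
  [1,[-0.15,1.5,0],0],
  [1,[-0.15,1.5,0],0],
  [1,[-0.15,0.8,0],0],
  [1,[-0.15,0.1,0],0],
  [1,[-4,0.1,0],0],
  [1,[-6.95,0.1,0],0],
  [1,[-6.95,0.1,0],0],
])

```text
clock: 16.92
eef_pos: [547.3, -89.9, 50.1]
tcp_rot: [-3.117, -0.007, 1.942]
contact_force: [0.3, -0.1, -1.9]
opening: 0.245
```

```bash
python3 st.py; python3 look.py g5
```

```text
16.93 b [-84.95 -35.61] z 50.1 Fb [ 0.2 -0.2 -1.9] rpy [-178.56   -0.41  111.24] M [-0.   -0.05  0.01]
[[420 104]
 [410 243]]
origin 370 74
```

View pics/g5c.png

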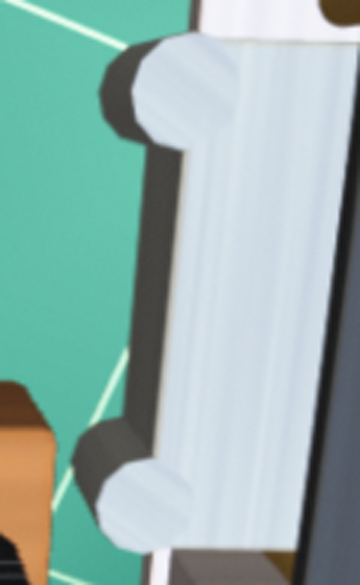

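```bash
python3 pick.py g5 370 74 131 92 190 92 95 505 143 505; python3 st.py
```

```text
[-41.3  34.1]
[-32.3  34.2]
[-42.4 -33.6]
[-34.2 -33.6]
16.98 b [-85.43 -34.29] z 49.9 Fb [-0.5  0.2 -2. ] rpy [-178.5    -0.47  111.27] M [0.05 0.02 0.01]
```

drive_tool([
  [1,[0,0.5,0],0],
  [1,[0,0.8,0],0],
  [1,[0,1.0,0],0],
  [1,[0,1.2,0],0],
  [1,[0,1.4,0],0],
  [1,[0,1.5,0],0],
  [1,[0,1.5,0],0],
  [1,[0,0.8,0],0],
  [1,[0,0.1,0],0],
  [1,[4,0.1,0],0],
  [1,[6.85,0.1,0],0],
  [1,[6.85,0.1,0],0],
])

```text
clock: 18.48
eef_pos: [521.7, -23.2, 50.6]
tcp_rot: [-3.115, -0.009, 1.944]
contact_force: [0.8, -0.0, -1.5]
opening: 0.247
```

```bash
python3 st.py
```

```text
18.48 b [-84.66  35.82] z 50.6 Fb [ 0.7 -0.3 -1.5] rpy [-178.5    -0.49  111.38] M [-0.03 -0.05  0.03]
```

drive_tool([
  [1,[-0.15,0.6,0],0],
  [1,[-0.15,0.8,0],0],
  [1,[-0.15,1.0,0],0],
  [1,[-0.15,1.15,0],0],
  [1,[-0.15,1.25,0],0],
  [1,[-0.15,1.35,0],0],
  [1,[-0.15,1.45,0],0],
  [1,[-0.15,1.5,0],0],
  [1,[-0.15,1.55,0],0],
  [1,[-0.15,1.55,0],0],
])

```text
clock: 19.73
eef_pos: [532.9, -19.8, 49.1]
tcp_rot: [-3.108, -0.011, 1.944]
contact_force: [-9.8, -3.7, 2.3]
opening: 0.245
```

```bash
python3 st.py
```

```text
19.73 b [-73.01  34.96] z 49.1 Fb [-10.5   0.1   2.3] rpy [-178.08   -0.62  111.36] M [-0.72  1.91  0.01]
```

drive_tool([
  [1,[0,0.2,-0.02],0],
  [1,[0,0.3,-0.02],0],
  [1,[0,0.35,-0.02],0],
  [1,[0,0.4,-0.02],0],
  [1,[0,0.42,-0.02],0],
  [1,[0,0.42,-0.02],0],
])

```text
clock: 20.48
eef_pos: [533.2, -19.3, 48.2]
tcp_rot: [-3.101, -0.013, 1.943]
contact_force: [-10.0, -4.4, 0.7]
opening: 0.241
```

```bash
python3 st.py
```

```text
20.48 b [-72.55  35.36] z 48.2 Fb [-11.   -0.5   0.7] rpy [-177.66   -0.74  111.34] M [-0.86  1.75 -0.02]
```

drive_tool([
  [1,[0,-0.5,-0.1],0],
  [1,[-0.5,-1.1,-0.15],0],
  [1,[-4,-1.1,-0.15],0],
  [1,[-6.95,-1.1,-0.15],0],
  [1,[-6.95,-1.1,-0.15],0],
  [1,[-6.95,-1.1,-0.15],0],
])

```text
clock: 21.22
eef_pos: [548.1, -88.0, 49.2]
tcp_rot: [-3.101, -0.013, 1.942]
contact_force: [0.8, 1.0, -2.4]
opening: 0.247
```

```bash
python3 st.py; python3 look.py g6
```

```text
21.23 b [-83.51 -34.1 ] z 49.2 Fb [ 1.1  0.7 -2.4] rpy [-177.66   -0.75  111.29] M [-0.02 -0.03  0.01]
[[418 108]
 [408 247]]
origin 368 78
```

View pics/g6c.png

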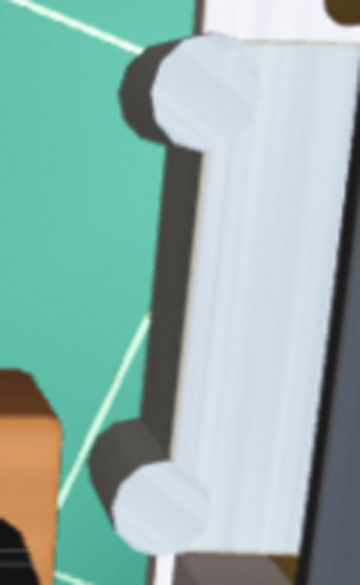

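View pics/g6.png

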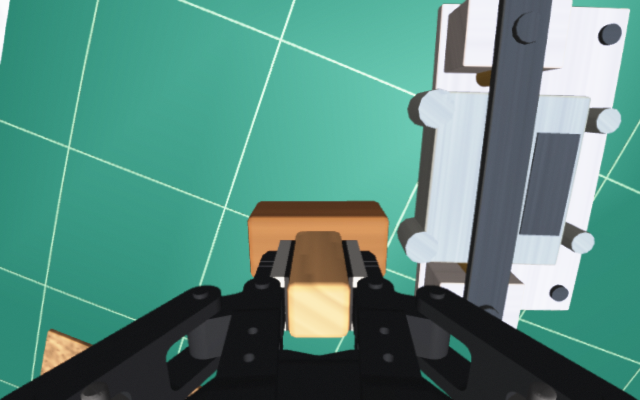

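```bash
python3 pick.py g6 368 78 150 92 208 92 111 507 160 507
python3 - <<'E'
from h import *
f=np.load('g6.npy',allow_pickle=True).item()
for a,z in [((634,8),8),((568,309),8),((440,4),8)]: print(w2b(px2w(f,a,z)[0]).round(1))
c=cv2.resize(f['color'][80:270,500:640],None,fx=3.1,fy=3.1,interpolation=cv2.INTER_CUBIC)
cv2.imwrite('pics/g6e.png',c[:,:,::-1])
E
```

```text
[-38.4  34. ]
[-29.6  34.1]
[-39.7 -33.9]
[-31.5 -33.7]
[72.8 85. ]
[ 70.4 -84.3]
[-24.9  84.6]
```

View pics/g6e.png

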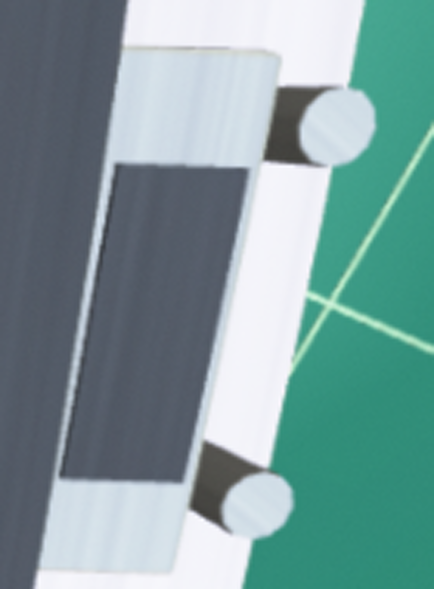

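drive_tool([
  [1,[0,0.6,0],0],
  [1,[0,0.8,0],0],
  [1,[0,0.95,0],0],
  [1,[0,1.05,0],0],
  [1,[0,1.15,0],0],
  [1,[0,1.25,0],0],
  [1,[0,1.35,0],0],
  [1,[0,1.4,0],0],
  [1,[0,1.45,0],0],
  [1,[0,1.45,0],0],
])

```text
clock: 22.52
eef_pos: [558.0, -83.0, 47.7]
tcp_rot: [-3.094, -0.015, 1.943]
contact_force: [-9.8, -6.2, 1.0]
opening: 0.245
```

```bash
python3 st.py
```

```text
22.52 b [-72.48 -32.98] z 47.7 Fb [-11.4  -2.3   1. ] rpy [-177.28   -0.87  111.35] M [-1.1   1.81 -0.07]
```

drive_tool([
  [1,[0,0.2,-0.03],0],
  [1,[0,0.3,-0.03],0],
  [1,[0,0.36,-0.03],0],
  [1,[0,0.4,-0.03],0],
  [1,[0,0.43,-0.03],0],
  [1,[0,0.43,-0.03],0],
])

```text
clock: 23.28
eef_pos: [558.6, -82.1, 47.0]
tcp_rot: [-3.088, -0.017, 1.944]
contact_force: [-9.8, -7.3, 0.3]
opening: 0.242
```

```bash
python3 st.py
```

```text
23.27 b [-71.58 -32.37] z 47.0 Fb [-11.8  -3.3   0.3] rpy [-176.91   -0.98  111.36] M [-1.18  1.77 -0.05]
```

drive_tool([
  [1,[0,0.2,-0.1],0],
  [1,[0,0.3,-0.12],0],
  [1,[0,0.36,-0.12],0],
  [1,[0,0.4,-0.12],0],
  [1,[0,0.43,-0.12],0],
  [1,[0,0.43,-0.12],0],
])

```text
clock: 24.02
eef_pos: [559.2, -81.3, 47.1]
tcp_rot: [-3.081, -0.019, 1.944]
contact_force: [-10.9, -7.0, -0.5]
opening: 0.246
```

```bash
python3 st.py
```

```text
24.02 b [-70.72 -31.84] z 47.1 Fb [-12.7  -2.6  -0.5] rpy [-176.54   -1.08  111.37] M [-1.24  1.72 -0.06]
```

drive_tool([
  [1,[-0.1,-0.6,-0.2],0],
  [1,[-0.2,-1.2,-0.3],0],
  [1,[-0.2,-1.2,-0.3],0],
  [1,[-0.2,-1.2,-0.3],0],
])

```text
clock: 24.52
eef_pos: [549.4, -87.5, 51.0]
tcp_rot: [-3.082, -0.018, 1.944]
contact_force: [-0.8, 0.3, -2.0]
opening: 0.246
```

```bash
python3 st.py; python3 look.py g7
```

```text
24.52 b [-82.07 -34.09] z 51.0 Fb [-0.6  0.6 -2. ] rpy [-176.59   -1.06  111.36] M [-0.03 -0.03  0.02]
[[415 109]
 [405 246]]
origin 365 79
```

View pics/g7c.png

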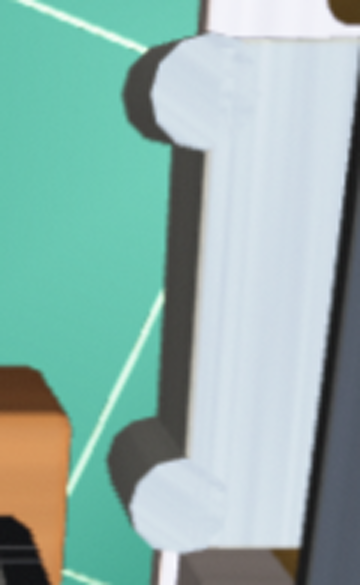

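View pics/g7.png

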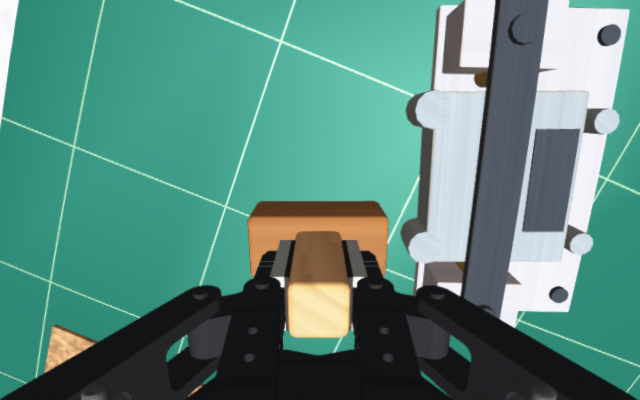

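```bash
python3 pick.py g7 365 79 150 92 208 92 130 506 179 506;python3 - <<'E'
from h import *
f=np.load('g7.npy',allow_pickle=True).item()
# predicted pixels vs lug x
for y in (34,-34):
  for x in (-30,-29,-28,-27.5):
    print(y,x,((w2px(f,[[*b2w(x-9,y),33]])[0]-[365,79])*3).round(1))
# strap/plate check
c=cv2.resize(f['color'][0:320,400:640],None,fx=1.8,fy=1.8,interpolation=cv2.INTER_CUBIC)
M=[(-25,85,8),(70,85,8),(70,-85,8),(-25,-85,8),(48.5,30,0),(11.5,80,46)]
print(w2px(f,[[*b2w(x,y),z] for x,y,z in M[:4]]).round(1))
E
```

```text
[-38.4  33.7]
[-29.6  33.8]
[-36.7 -34.4]
[-28.4 -34.2]
34 -30 [146.2  89.9]
34 -29 [152.8  90. ]
34 -28 [159.4  90.1]
34 -27.5 [162.7  90.1]
-34 -30 [116.3 503.4]
-34 -29 [122.2 503.5]
-34 -28 [128.2 503.6]
-34 -27.5 [131.1 503.7]
[[438.1   4.7]
 [628.4   8.5]
 [567.3 311.8]
 [413.1 308.2]]
```

drive_tool([
  [1,[4,0,0.1],0],
  [1,[6.8,0,0.2],0],
  [1,[6.8,0.4,0.2],0],
  [1,[6.8,0.8,0.2],0],
  [1,[6.8,1.0,0.2],0],
  [1,[6.8,1.15,0.2],0],
  [1,[6.8,1.25,0.2],0],
  [1,[6.8,1.35,0.2],0],
  [1,[6.8,1.45,0.2],0],
  [1,[6.8,1.5,0.2],0],
  [1,[6.8,1.55,0.2],0],
  [1,[6.8,1.55,0.2],0],
])

```text
clock: 26.08
eef_pos: [535.4, -19.5, 48.4]
tcp_rot: [-3.075, -0.02, 1.943]
contact_force: [-10.8, -4.0, 1.1]
opening: 0.246
```

```bash
python3 st.py
```

```text
26.07 b [-70.56  34.32] z 48.4 Fb [-11.5   0.2   1.1] rpy [-176.17   -1.17  111.34] M [-0.85  1.76  0.01]
```

drive_tool([
  [1,[0,0.2,-0.05],0],
  [1,[0,0.3,-0.06],0],
  [1,[0,0.37,-0.06],0],
  [1,[0,0.42,-0.06],0],
  [1,[0,0.45,-0.06],0],
  [1,[0,0.45,-0.06],0],
])

```text
clock: 26.82
eef_pos: [536.2, -19.0, 47.9]
tcp_rot: [-3.068, -0.022, 1.943]
contact_force: [-11.2, -5.0, 1.5]
opening: 0.245
```

```bash
python3 st.py
```

```text
26.82 b [-69.67  34.55] z 47.9 Fb [-12.3  -0.7   1.5] rpy [-175.78   -1.27  111.31] M [-0.83  1.77 -0.05]
```

drive_tool([
  [1,[0,-0.5,-0.1],0],
  [1,[-0.5,-1.2,-0.25],0],
  [1,[-4,-1.2,-0.25],0],
  [1,[-6.9,-1.2,-0.25],0],
  [1,[-6.9,-1.2,-0.25],0],
  [1,[-6.9,-1.2,-0.25],0],
])

```text
clock: 27.58
eef_pos: [550.0, -87.6, 49.7]
tcp_rot: [-3.068, -0.022, 1.942]
contact_force: [-0.1, 0.8, -3.2]
opening: 0.246
```

```bash
python3 st.py; python3 look.py g8
python3 - <<'E'
from h import *
f=np.load('g8.npy',allow_pickle=True).item()
c=cv2.resize(f['color'][70:270,500:640],None,fx=3,fy=3,interpolation=cv2.INTER_CUBIC)
cv2.imwrite('pics/g8e.png',c[:,:,::-1])
E
```

```text
27.57 b [-81.54 -34.45] z 49.7 Fb [ 0.2  0.8 -3.2] rpy [-175.78   -1.29  111.27] M [-0.01 -0.01  0.06]
[[415 108]
 [405 247]]
origin 365 78
```

View pics/g8c.png

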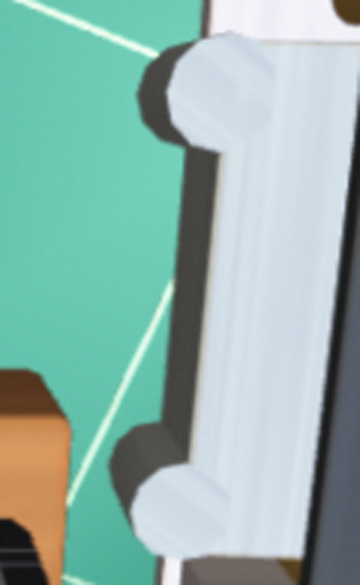

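View pics/g8e.png

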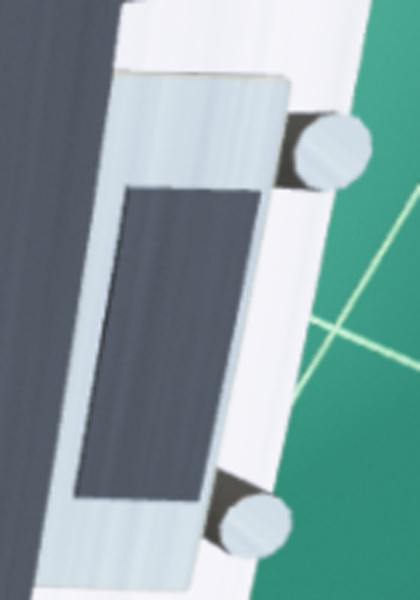

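```bash
python3 pick.py g8 365 78 166 92 224 92 130 510 179 510
```

```text
[-36.   33.8]
[-27.3  33.9]
[-36.8 -34.2]
[-28.7 -33.9]
```

drive_tool([
  [1,[0,0.5,0.1],0],
  [1,[0,0.9,0.1],0],
  [1,[0,1.1,0.1],0],
  [1,[0,1.2,0.1],0],
  [1,[0,1.3,0.1],0],
  [1,[0,1.4,0.1],0],
  [1,[0,1.45,0.1],0],
  [1,[0,1.5,0.1],0],
  [1,[0,1.53,0.1],0],
  [1,[0,1.53,0.1],0],
])

```text
clock: 28.88
eef_pos: [560.5, -82.3, 46.8]
tcp_rot: [-3.061, -0.025, 1.943]
contact_force: [-10.6, -5.7, 1.3]
opening: 0.244
```

```bash
python3 st.py
```

```text
28.88 b [-69.88 -33.25] z 46.8 Fb [-11.9  -1.4   1.3] rpy [-175.38   -1.41  111.32] M [-1.    1.84  0.02]
```

drive_tool([
  [1,[0,0.3,-0.1],0],
  [1,[0,0.38,-0.12],0],
  [1,[0,0.42,-0.12],0],
  [1,[0,0.46,-0.12],0],
  [1,[0,0.48,-0.12],0],
  [1,[0,0.48,-0.12],0],
])

```text
clock: 29.62
eef_pos: [561.0, -81.5, 46.9]
tcp_rot: [-3.053, -0.026, 1.943]
contact_force: [-12.0, -7.7, 3.0]
opening: 0.244
```

```bash
python3 st.py
```

```text
29.62 b [-69.13 -32.75] z 46.9 Fb [-14.   -2.9   3. ] rpy [-174.94   -1.52  111.33] M [-1.49  2.18 -0.02]
```

drive_tool([
  [1,[0,-0.5,-0.2],0],
  [1,[0.5,-1.2,-0.4],0],
  [1,[4,-1.2,-0.4],0],
  [1,[6.7,-1.2,-0.4],0],
  [1,[6.7,-1.2,-0.4],0],
  [1,[6.7,-1.2,-0.4],0],
])

```text
clock: 30.38
eef_pos: [526.5, -23.6, 54.0]
tcp_rot: [-3.054, -0.026, 1.944]
contact_force: [-0.4, -0.3, -2.1]
opening: 0.25
```

```bash
python3 st.py
```

```text
30.38 b [-80.33  33.78] z 54.0 Fb [-0.5 -0.2 -2.1] rpy [-175.01   -1.48  111.37] M [-0.01 -0.11 -0.01]
```

drive_tool([
  [1,[0,0.5,0.4],0],
  [1,[0,0.9,0.4],0],
  [1,[0,1.1,0.4],0],
  [1,[0,1.2,0.4],0],
  [1,[0,1.3,0.4],0],
  [1,[0,1.4,0.4],0],
  [1,[0,1.45,0.4],0],
  [1,[0,1.5,0.4],0],
  [1,[0,1.55,0.4],0],
  [1,[0,1.57,0.4],0],
  [1,[0,1.57,0.4],0],
])

```text
clock: 31.75
eef_pos: [537.0, -18.6, 48.0]
tcp_rot: [-3.047, -0.028, 1.944]
contact_force: [-10.3, -5.6, 2.1]
opening: 0.241
```

```bash
python3 st.py
```

```text
31.75 b [-68.68  34.62] z 48.0 Fb [-11.6  -1.5   2.1] rpy [-174.6    -1.58  111.37] M [-1.02  1.73  0.06]
```

One more slight increase to feel whether the left end is solid.

drive_tool([
  [1,[0,0.3,-0.1],0],
  [1,[0,0.38,-0.12],0],
  [1,[0,0.42,-0.12],0],
  [1,[0,0.46,-0.12],0],
  [1,[0,0.48,-0.12],0],
  [1,[0,0.48,-0.12],0],
])

```text
clock: 32.5
eef_pos: [537.0, -17.7, 47.7]
tcp_rot: [-3.039, -0.03, 1.944]
contact_force: [-11.5, -6.1, 0.6]
opening: 0.245
```

```bash
python3 st.py
```

```text
32.5 b [-68.4  35.4] z 47.7 Fb [-12.9  -1.5   0.6] rpy [-174.1    -1.71  111.38] M [-1.22  2.07  0.06]
```

drive_tool([
  [1,[0,-0.5,-0.2],0],
  [1,[0,-1.3,-0.5],0],
  [1,[-3,-1.3,-0.8],0],
  [1,[-6.9,-1.3,-0.8],0],
  [1,[-6.9,-1.3,-0.8],0],
  [1,[-6.9,-1.3,-0.8],0],
  [1,[-6.9,-1.3,-0.8],0],
])

```text
clock: 33.38
eef_pos: [550.6, -85.9, 55.1]
tcp_rot: [-3.039, -0.03, 1.945]
contact_force: [0.6, -0.1, -2.1]
opening: 0.243
```

```bash
python3 st.py; python3 look.py g9
```

```text
33.38 b [-80.35 -33.05] z 55.1 Fb [ 0.5 -0.3 -2.1] rpy [-174.1    -1.72  111.41] M [ 0.01 -0.1   0.03]
[[412 112]
 [403 247]]
origin 363 82
```

View pics/g9c.png

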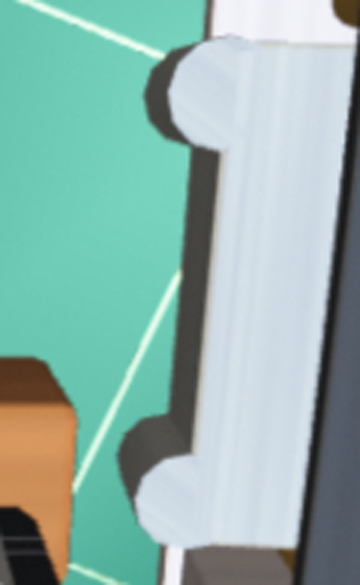

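View pics/g9.png

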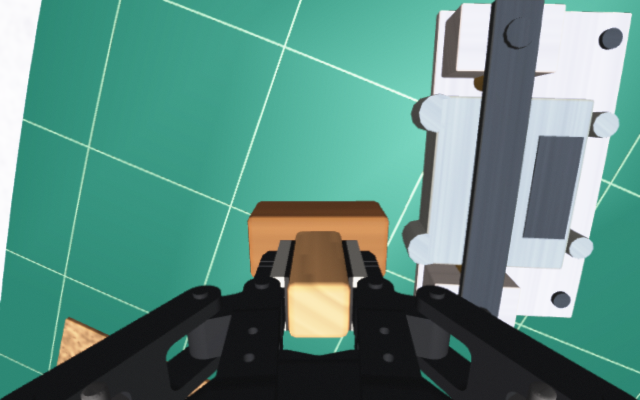

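```bash
python3 pick.py g9 363 82 168 94 226 94 135 500 182 500
python3 - <<'E'
from h import *
f=np.load('g9.npy',allow_pickle=True).item()
for a,z in [((631,12),8),((570,316),8),((440,10),8)]: print(w2b(px2w(f,a,z)[0]).round(1))
c=cv2.resize(f['color'][80:280,500:640],None,fx=3,fy=3,interpolation=cv2.INTER_CUBIC)
cv2.imwrite('pics/g9e.png',c[:,:,::-1])
p=r.sense()
go(454,-279,70,107.1+4)
# tilt along axes
T=Tt(p); print(T[:3,2])
E
```

```text
[-35.2  33.4]
[-26.3  33.6]
[-35.5 -34.5]
[-27.6 -34.1]
[70.3 84.9]
[ 69.8 -84.1]
[-23.6  85. ]
t 33.42 pos [550.7 -85.8  55.1] rpy [-174.1   -1.7  111.4] F [ 0.   0.  -2.3]
shift [-14.396 -16.171  -0.265] rotvec [-5.91 -1.7   0.41]
[-0.10666779 -0.0098187  -0.99424623]
```

View pics/g9e.png

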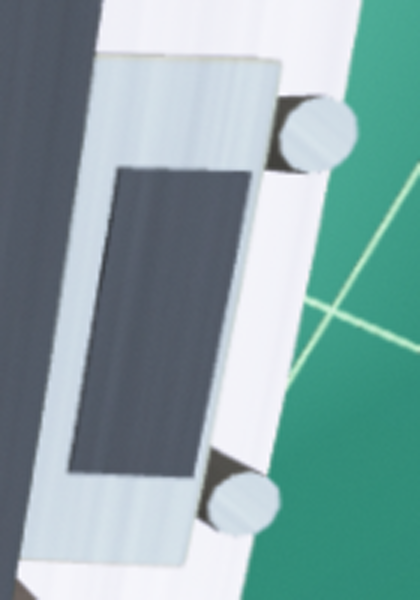

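Run:
```python
from h import *
go(540,-90,80,111.4); go(460,-280,70,108); go(460,-280,56,108)
```

```text
t 33.42 pos [550.7 -85.8  55.1] rpy [-174.1   -1.7  111.4] F [ 0.   0.  -2.3]
shift [ 0.079 -1.399 -2.362] rotvec [-5.91 -1.72  0.11]
t 33.42 pos [550.7 -85.8  55.1] rpy [-174.1   -1.7  111.4] F [ 0.   0.  -2.3]
shift [-14.709 -15.653  -0.328] rotvec [-5.95 -1.54  3.51]
t 33.42 pos [550.7 -85.8  55.1] rpy [-174.1   -1.7  111.4] F [ 0.   0.  -2.3]
shift [-14.751 -15.509   1.064] rotvec [-5.95 -1.54  3.51]
```

drive_tool([
  [1,[0.1,-1.4,-2.4],0],
  [1,[-3,-4.4,-2.5],0],
  [1,[-7,-8,-2.2],1],
  [1,[-11,-12,-1.8],2],
  [1,[-14.7,-15.6,-1.3],3],
  [1,[-14.7,-15.6,-0.5],3.5],
  [1,[-14.7,-15.6,-0.3],3.5],
  [1,[-14.7,-15.6,-0.3],3.5],
])

```text
clock: 34.42
eef_pos: [460.7, -278.5, 69.5]
tcp_rot: [-3.037, -0.024, 1.886]
contact_force: [-0.5, 1.0, -1.9]
opening: 0.244
```

Run:
```python
from h import *
f=grab('wrist'); save(f,'p1'); f=grab('side'); cv2.imwrite('pics/p1s.png',cv2.resize(f['color'][230:350,220:440],None,fx=3.5,fy=3.5)[:,:,::-1])
go(460,-280,53,108)
```

```text
t 34.52 pos [ 461.  -278.7   69.7] rpy [-174.    -1.4  108. ] F [ 0.9  0.1 -1.3]
shift [-0.136  0.04   1.677] rotvec [-5.99 -1.36  0.12]
```

View pics/p1.png

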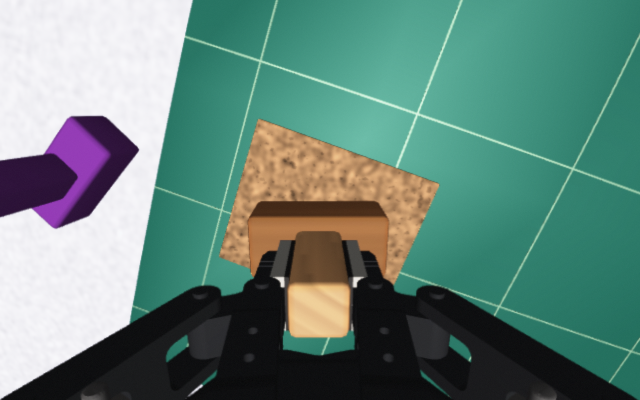

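View pics/p1s.png

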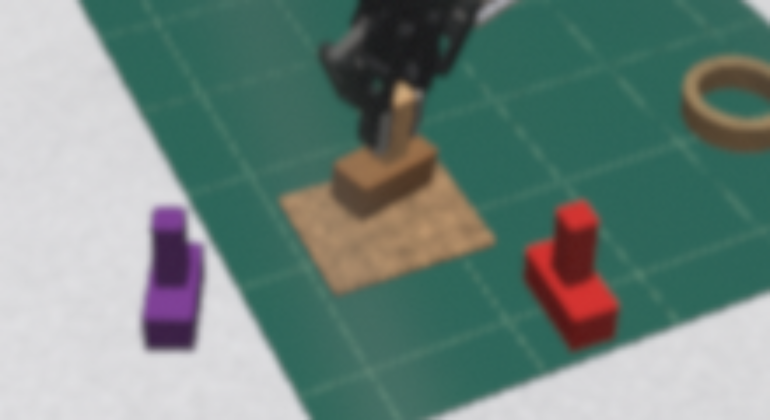

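drive_tool([
  [1,[-0.1,0,0.8],0],
  [1,[-0.1,0,1.5],0],
  [1,[-0.1,0,1.8],0],
  [1,[-0.1,0,2.0],0],
  [1,[-0.1,0,2.2],0],
  [1,[-0.1,0,2.2],0],
])

```text
clock: 35.28
eef_pos: [458.9, -279.8, 50.7]
tcp_rot: [-3.037, -0.024, 1.885]
contact_force: [-8.9, 6.5, 35.8]
opening: 0.245
```

```bash
python3 st.py
```

```text
35.27 b [-236.01 -180.7 ] z 50.7 Fb [-6.   9.3 35.8] rpy [-173.99   -1.37  108.03] M [1.42 1.48 0.1 ]
```

drive_tool([
  [1,[0,0,-0.03],0],
  [1,[0,0,-0.03],0],
  [0.8,[0,0,-0.03],0],
  [0.7,[0,0,-0.03],0],
  [0.6,[0,0,-0.03],0],
  [0.4,[0,0,-0.03],0],
  [0,[0,0,-0.03],0],
  [0,[0,0,-0.03],0],
  [0,[0,0,-0.03],0],
  [0,[0,0,-0.03],0],
], grip_force=30)

```text
clock: 36.52
eef_pos: [459.0, -279.8, 51.0]
tcp_rot: [-3.037, -0.024, 1.886]
contact_force: [-0.4, -0.5, 0.2]
opening: 0.999
```

```bash
python3 st.py;  python3 - <<'E'
from h import *
f=grab('wrist'); save(f,'p2'); f=grab('side'); cv2.imwrite('pics/p2s.png',cv2.resize(f['color'][230:350,220:440],None,fx=3.5,fy=3.5)[:,:,::-1])
E
```

```text
36.52 b [-235.94 -180.7 ] z 51.0 Fb [-0.5 -0.3  0.2] rpy [-173.99   -1.37  108.03] M [-0.03 -0.02  0.04]
```

View pics/p2.png

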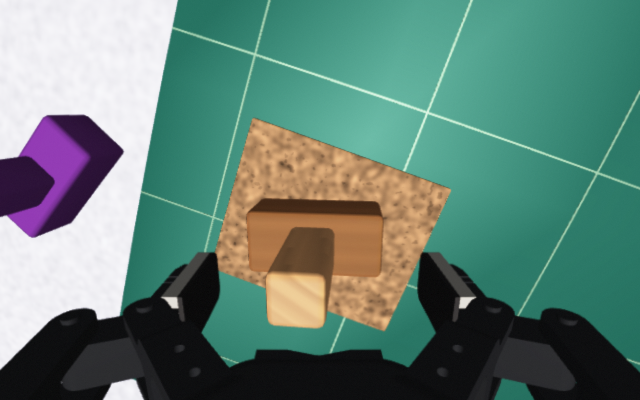

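View pics/p2s.png

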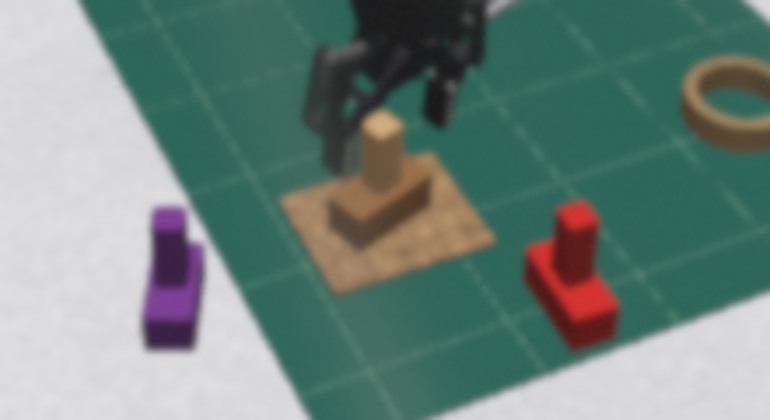

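Mallet stands upright and flat on the pad (head at about px 248–383, handle free between the open fingers). Retract along the tool axis.

drive_tool([
  [0,[0,0,-1],0],
  [0,[0,0,-3],0],
  [0,[0,0,-6],0],
  [0,[0,0,-10],0],
  [0,[0,0,-15],0],
  [0,[0,0,-20],0],
  [0,[-2,0,-20],0],
  [0,[-3,0,-20],0],
  [0,[-3,0,-20],0],
])

```text
clock: 37.75
eef_pos: [488.9, -306.6, 247.7]
tcp_rot: [-3.035, -0.026, 1.884]
contact_force: [-0.7, 0.5, -0.6]
opening: 1.004
```

```bash
python3 st.py;  python3 - <<'E'
from h import *
f=grab('wrist'); save(f,'q1'); np.save('q1.npy',f,allow_pickle=True)
f=grab('top'); save(f,'q1t'); f=grab('side'); save(f,'q1s')
go(400,-330,270,108); go(560,-150,200,110)
E
```

```text
37.75 b [-217.76 -216.5 ] z 247.7 Fb [-0.5  0.7 -0.6] rpy [-173.9    -1.48  107.97] M [ 0.01 -0.07  0.01]
t 37.9 pos [ 488.9 -305.9  248. ] rpy [-173.9   -1.5  108. ] F [-0.1  1.5  0.3]
shift [ 0.51  -9.381 -1.201] rotvec [-6.09 -1.48  0.09]
t 37.9 pos [ 488.9 -305.9  248. ] rpy [-173.9   -1.5  108. ] F [-0.1  1.5  0.3]
shift [12.495 12.06   3.864] rotvec [-6.07 -1.59 -1.91]
```

View pics/q1.png

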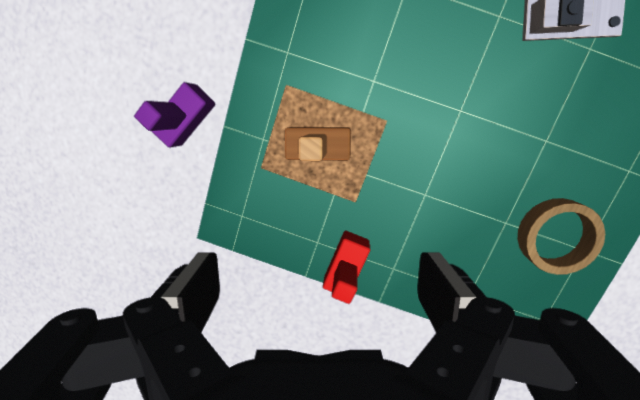

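View pics/q1t.png

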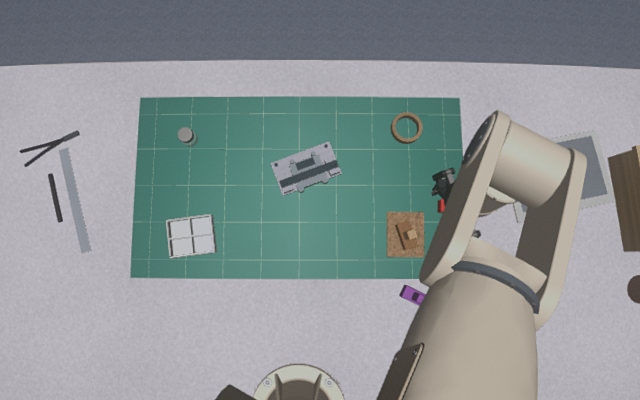

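drive_tool([
  [0,[4,4,0],0],
  [0,[8,8,1],0],
  [0,[12.5,12,4],-2],
  [0,[16,14,4],-2],
  [0,[17,15,4],-2],
  [0,[17,15,4],-2],
  [0,[17,15,4],-2],
  [0,[17,15,4],-2],
])

```text
clock: 38.9
eef_pos: [573.5, -99.3, 196.9]
tcp_rot: [-3.036, -0.029, 1.918]
contact_force: [0.6, -0.7, 0.1]
opening: 1.0
```

```bash
python3 st.py;  python3 - <<'E'
from h import *
f=grab('wrist'); np.save('q2.npy',f,allow_pickle=True); save(f,'q2')
p=w2px(f,[[*b2w(-25,85),8]]).astype(int)[0]; print(p)
u0=p[0]-40; v0=max(0,p[1]-20)
c=cv2.resize(f['color'][v0:v0+190,u0:u0+200],None,fx=3,fy=3,interpolation=cv2.INTER_CUBIC)
cv2.imwrite('pics/q2c.png',c[:,:,::-1]); print(u0,v0)
E
```

```text
38.9 b [-63.93 -53.85] z 196.9 Fb [ 0.3 -0.9  0.1] rpy [-173.97   -1.68  109.92] M [ 0.05 -0.08  0.05]
[379  31]
339 11
```

View pics/q2c.png

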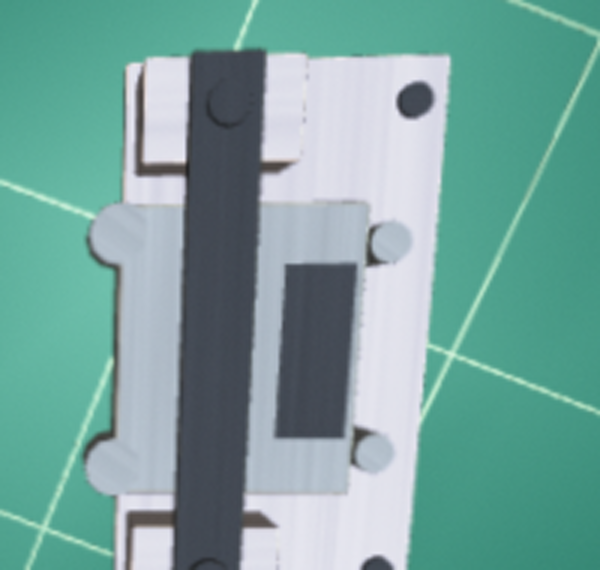

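```bash
python3 pick.py q2 339 11 87 236 85 465
python3 - <<'E'
from h import *
f=np.load('q2.npy',allow_pickle=True).item()
for a,z in [((126,64),8),((451,56),8),((190,52),46),((266,52),46)]: print(w2b(px2w(f,(a[0]/3+339,a[1]/3+11),z)[0]).round(1))
E
```

```text
[-35.9  32.8]
[-35.5 -34. ]
[-23.9  84.3]
[71.1 83.8]
[-9.8 78.3]
[10.  77.7]
```

```bash
python3 -c "
from rig import r
print(r.sense()['clock']); print(r.sign_off())"
```

```text
38.95
the job is handed in; nothing more can be done
None
```

The insert is home against both stop dowels. The mallet is back on the cork pad, standing on its head. I handed the job in at 38.95 s, with no verdict reported.

**What I did:** I gripped the mallet by its handle and moved each lug forward in turn with slow, short pushes of up to about 4 mm rather than sharp taps. The largest skew I measured between the lugs was about 2.5 mm, roughly 2°.

**Last checks**
- **Insert position:** in the final wrist picture both lug axes are at about x = -27.5 to -28 mm after correcting about 1 mm of camera bias. Home counts from -29.5. The insert's front edge shows against both dowels.
- **Force on the insert:** the last right-hand push read 14 N, above the 11–12 N sliding force, so that end felt solid. The left read only 12.9 N, so its stop is less clear by feel; it rests mainly on the picture. I read force only at the end of each call, so peaks in between are not measured. The highest I saw was about 14 N.
- **Mallet:** it stands flat on its head, well inside the pad and free of the gripper.
- **Other things on the bench:** the tray, jar, tape roll and the purple and red look-alikes were not touched and look unmoved in the pictures.

**What went less well**
- **Tilted grip:** the tool tilted to about 6° over the pushes, because moves started under load kept the tilt.
- **Set-down:** the mallet's front edge met the pad first, with about 36 N on the wrist. I eased off before opening, and it settled flat.

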